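# Unlock the knife case: keeper first, then bolt

### The arm

A 7-joint arm with a two-finger parallel gripper is mounted at the origin on a cart in front of the work surface, level with it; the furniture and walls round the work are solid. World frame = base frame: x ahead of the robot, y to its left, z up, the work surface at z = 0. Lengths are in mm, angles in rad, forces in N, time in s.
With the tool pointing down it reaches from about 400 to 875 mm from the base axis. Payload 4.4 kg.
Tool frame: the origin (TCP) lies midway between the tips of the shut fingers; the grasp point (between the pads) lies grasp_offset behind it (grasp_offset is the distance from the TCP to the grasp point, in mm); z points along the fingers, y is the line along which they close (so a half turn about z gives the same grasp; the last joint's range is limited). The gripper opens to 85 mm and grips with 20 to 120 N. Pads are 22 mm wide; open, the fingers measure 114 mm over their backs; the gripper's body (76 mm by 85 mm) begins 54 mm behind the grasp point. The pads swing forward as they close: fully open they stand 13 mm farther back than shut.
Start: joints at [-1.174, 0.628, 0.038, 1.517, -0.027, 0.996, -0.02], TCP at [290.176, 581.649, 231.313] pointing down, gripper open.
Joint ranges: [-3.06, 3.06], [-0.37, 2.12], [-1.25, 1.32], [0.18, 2.47], [-1.1, 4.24], [0.23, 1.98], [-2.94, 2.94]. Speed limits (rad/s): [2.57, 2.57, 3.14, 3.14, 3.14, 3.14, 3.14].

### API

Orientations are given as [roll, pitch, yaw] about the fixed x, y, z axes, in that order (R = Rz(yaw) Ry(pitch) Rx(roll)).
In Python, from cell import * gives the robot as it stands. The module is installed in compiled form; this text tells all that it offers.
- The arm moves only by the shell command python3 -m jog 'ROWS'. ROWS is a JSON object of lists of equal length, an entry for each row: "angular": the turn, a rotation vector about the tool's x, y, z in degrees, a list of three; "travel": the shift along the tool's x, y, z in cm, a list of three; "fingers": the closure, from 0 (fully open) to 1 (shut). In form: {"angular": [[rx, ry, rz], ...], "travel": [[tx, ty, tz], ...], "fingers": [fingers, ...]}. A call has 1 to 5 rows; each row is the pose to reach, as a shift and turn from the pose commanded when the call began, along the tool's axes at that moment; what a row does not reach only later rows make up. A row lasts 1/8 s, in which the tool goes at most 62.5 mm and 10.7 degrees, less where a joint would pass 70% of its speed; a pose out of reach is approached as far as the arm can. A call with a gripper value outside its range is refused whole. The fingers move at their own pace and stop on an object; the grip force is fixed at half the most. Time passes only in rows, so rows that repeat a pose let the fingers close. It gives the time, the measured TCP pose, the force and the opening at its end, in the units of the state.
- read_state(): the state, without advancing time (a new reading comes with each control period).
- get_image(name): name is "side" or "top" or "wrist"; returns the picture (384x512x3 uint8, red, green, blue); there is no depth.
- camera_model(name): a dict with "mtx" (3x3 intrinsics, pixels), "T" (4x4, takes a point from camera to world coordinates). Camera axes: x right, y down, z forward; pixel columns grow to the right and rows downward; lengths in mm; the calibration is good to about 2 mm. A picture is of the moment at which its call begins: read the wrist's pose just before it. camera_model takes no time and is no camera call; for the wrist camera it gives the pose at the moment of the call.
- finish_job(): hands the job in, once; it reports no verdict.
The state is a dict: "clock": time; "qpos": joint angles; "qd": joint speeds; "tau": joint torques, N m; "eef_pos": TCP position; "tool_rot": TCP orientation; "force": force on the tool from outside, world axes, zero at the start; "torque": the same for the moment, N m; "width": finger opening in mm.
Only numpy, scipy, OpenCV 4.12 (cv2) and the standard library are available. Lean on these libraries where they do the work, as an engineer would, in place of code of your own. Each camera call takes 0.05 s, during which the arm holds its last target. There are 200 camera calls.

### The job

Unlock the long, low knife case: slide its keeper all the way aside, off the end of the bolt, then draw the bolt all the way back out of its staple. Leave both knobs there and let go. Leave the shorter, taller box locked as it is.

Things in the scene. Friction and masses are not known exactly. Their poses are not given: they have to be found in the camera images.
- knife_case: long, low metal case, 310 (x) x 125 (y) x 60 mm high, fixed on the table, a pen lying across the far end of its lid. Origin: centre of its underside; +x along its length, away from the robot, +y left. Bolt and keeper are on its lid; but for their two knobs nothing near them stands over 14 mm above the lid. Beside it: a shorter, taller box, 215 x 145 x 85 mm, with the same kind of lock.
- keeper_knob (a point): keeper's upright round black knob, 16 mm dia., top 48 mm above the lid; point on its axis 34 mm above the lid; axes as the case's. The farther knob. The keeper is a flat bar along y whose left end blocks the bolt's tail. In the case frame the knob starts at x = 38, y = -14 to -18 mm and slides to -y (right), stop at y = -50 mm. Needs about 2 N, stays where left.
- bolt_knob (a point): bolt's upright round black knob, 16 mm dia., top 48 mm above the lid; point on its axis 34 mm above the lid; axes as the case's. The nearer knob. The bolt is a 9 mm bar along x, its near end in a staple. Shot, the knob is at x = -35, y = 28 mm in the case frame; with the keeper aside it slides to +x (away from the robot), stop at x = +5 mm. Needs about 2 N, stays where left.
- box_keeper_knob (a point): the like knob of the keeper on the shorter, taller box (point 34 mm above that lid, 119 mm above the table): not to be moved. Mind the half-metre-tall oven on the left of the table, beyond x = 0.5 m and y = 0.28 m: go round it at less than 0.45 m from the base.

How it is judged (in metres and radians):
On the way:
1. the keeper is slid aside, clear of the bolt, the bolt still shot (y of keeper_knob in the frame of knife_case below -0.038 m and x of bolt_knob in the frame of knife_case below -0.025 m), for 0.1 s.
At the end, for the whole second after the job is handed in: The knife case's keeper knob is slid aside to within 12 mm of its open stop and its bolt knob is drawn back to within 12 mm of its open stop, so that the bolt is out of the staple (y of keeper_knob in the frame of knife_case below -0.038 m and x of bolt_knob in the frame of knife_case above -0.007 m); the robot touches nothing.
It fails at once if the keeper of the shorter, taller box is moved by more than 10 mm (distance of box_keeper_knob from where it was at the start of the episode above 0.01 m).
It also fails if it takes over 38 s, if anything falls off the work surface, if the arm or the gripper's body presses on something with over 40 N, if the wrist force passes 120 N, or if a joint passes its speed limit or range.

## Working session

There is one attempt and no reset: what is moved stays moved. The work goes in short steps, Python scripts to look and compute and a shell command to move; the robot and the scene stay as the last step left them, time stands still between calls to the robot, and variables do not carry over. Pictures are saved under pics/ and viewed, on a budget of 10 in all, crops included, one or two more only if the job needs it, and the job is handed in when it is done.

```bash
mkdir -p pics
python3 - <<'E'
from cell import *
import cv2
s=read_state(); print({k:s[k] for k in('clock','eef_pos','tool_rot','width','force')})
for n in('top','side'):
    cv2.imwrite(f'pics/{n}0.png',get_image(n)[:,:,::-1]); m=camera_model(n); print(n,m['mtx'],m['T'])
E
```

```text
{'clock': 0.0, 'eef_pos': array([289.88036826, 581.07048096, 230.37589537]), 'tool_rot': array([-3.13967648e+00,  3.10223293e-05,  2.67883286e+00]), 'width': 85.22765878158891, 'force': array([-0.28504466,  0.11571513, -0.17617888])}
top [[351.25850639   0.         256.08501115]
 [  0.         351.25850639 189.14501019]
 [  0.           0.           1.        ]] [[-2.26799125e-02 -9.97962041e-01  5.96438240e-02  5.14768976e+02]
 [-9.99487877e-01  2.39808628e-02  2.11873282e-02 -6.80171359e+01]
 [-2.25744597e-02 -5.91327523e-02 -9.97994845e-01  9.37039593e+02]
 [ 0.00000000e+00  0.00000000e+00  0.00000000e+00  1.00000000e+00]]
side [[385.45316337   0.         254.43467425]
 [  0.         385.45316337 188.67305658]
 [  0.           0.           1.        ]] [[ 5.58905853e-01 -7.45339044e-01  3.63447324e-01  2.36129129e+02]
 [-8.29230540e-01 -5.02879359e-01  2.43903795e-01 -2.60156812e+02]
 [ 9.79136109e-04 -4.37700879e-01 -8.99120115e-01  8.69958501e+02]
 [ 0.00000000e+00  0.00000000e+00  0.00000000e+00  1.00000000e+00]]
```

View pics/top0.png

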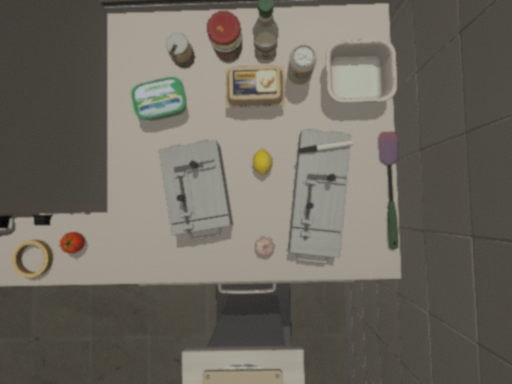

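View pics/side0.png

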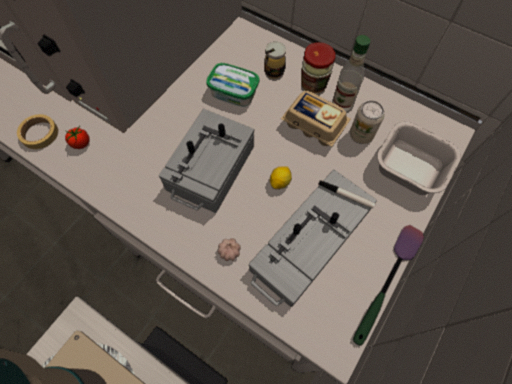

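The top view shows the knife case at about (322,193), its bolt knob near (309,206) and keeper knob near (331,178). In the side view they are near (296,230) and (334,218). I'll zoom in and measure them.

```bash
cat > h.py <<'E'
import numpy as np, cv2
from cell import *
def ray(n,uv,M=None):
    m=M or camera_model(n); d=m['T'][:3,:3]@np.linalg.solve(m['mtx'],[uv[0],uv[1],1]); return m['T'][:3,3],d
def onplane(n,uv,z,M=None):
    o,d=ray(n,uv,M); return o+d*(z-o[2])/d[2]
def proj(n,p,M=None):
    m=M or camera_model(n); q=m['mtx']@(m['T'][:3,:3].T@(np.asarray(p,float)-m['T'][:3,3])); return q[:2]/q[2]
def tri(u1,u2):
    A=[];b=[]
    for n,u in(('top',u1),('side',u2)):
        o,d=ray(n,u); d/=np.linalg.norm(d); P=np.eye(3)-np.outer(d,d); A.append(P); b.append(P@o)
    x=np.linalg.lstsq(np.vstack(A),np.hstack(b),rcond=None)[0]
    return x,[np.linalg.norm(P@x-bb) for P,bb in zip(A,b)]
E
python3 - <<'E'
from h import *
t=cv2.imread('pics/top0.png'); s=cv2.imread('pics/side0.png')
a=cv2.resize(t[120:270,280:365],None,fx=4,fy=4,interpolation=cv2.INTER_CUBIC)
b=cv2.resize(s[165:305,245:385],None,fx=3,fy=4.286,interpolation=cv2.INTER_CUBIC)
cv2.imwrite('pics/z0.png',np.hstack([a,b[:600,:] if b.shape[0]>=600 else cv2.copyMakeBorder(b,0,600-b.shape[0],0,0,0)]))
for n,im,(r0,r1,c0,c1) in(('top',t,(155,220,295,345)),('side',s,(205,245,285,345))):
    g=im.max(axis=2)[r0:r1,c0:c1]
    k,l,st,ce=cv2.connectedComponentsWithStats((g<50).astype('uint8'))
    for i in range(1,k):
        if st[i,4]>5: print(n,st[i]+[c0,r0,0,0,0],ce[i]+[c0,r0])
# lid quad from the top: grey mask
hsv=cv2.cvtColor(t,cv2.COLOR_BGR2HSV); print(t[150,330],t[220,330],t[220,280],hsv[220,330],hsv[220,280])
E
```

```text
side [287 214  25  29 130] [297.13076923 229.64615385]
side [328 213  11  12  79] [333.29113924 218.60759494]
[103 109 111] [139 146 147] [143 153 161] [ 26  14 147] [ 17  29 161]
```

View pics/z0.png

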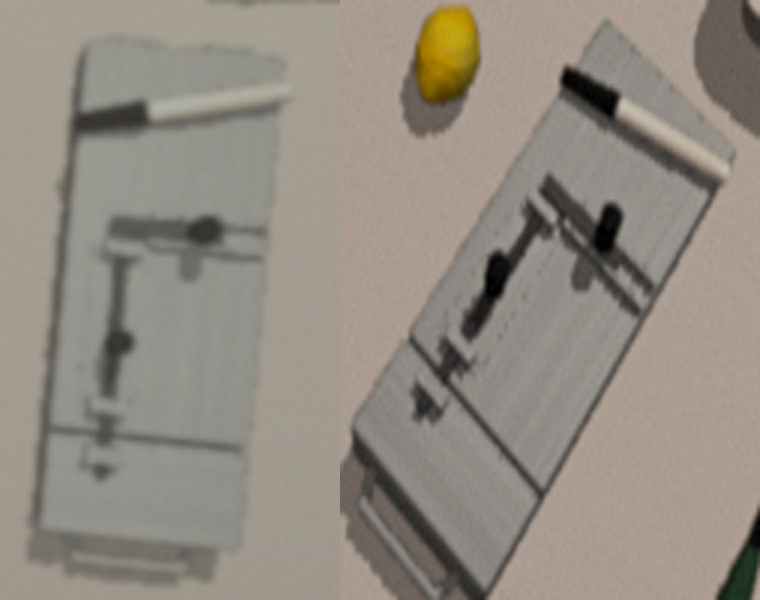

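The crop gives lid corners in top crop pixels of about (90,40), (287,60), (237,548) and (42,527). The knobs are at (120,342) for the bolt and (205,230) for the keeper. In the side view they are about (297,229) and (334,218).

Run:
```python
from h import *
c=np.array([[90,40],[287,60],[237,548],[42,527]])/4+[280-.4,120-.4]
P=np.array([onplane('top',u,60) for u in c]); print(P.round(0))
for i in range(4): print(np.linalg.norm(P[i]-P[(i+1)%4]).round(0),end=' ')
C=P.mean(0); ax=(P[0]+P[1]-P[2]-P[3])[:2]; yaw=np.arctan2(ax[1],ax[0]); ay=(P[0]+P[3]-P[1]-P[2])[:2]; yaw2=np.arctan2(-ay[0],ay[1]); print(C,np.degrees([yaw,yaw2]))
for nm,a,b in(('bolt',(309.7,205.3),(297.3,228.8)),('keep',(331,177.3),(333.6,218.4))):
    x,e=tri(a,b); print(nm,x.round(1),np.round(e,1),'top@94+',onplane('top',a,98).round(1),'side@94',onplane('side',b,94).round(1))
    q=x[:2]-C[:2]; 
    for w in(yaw,yaw2): print('  case',np.array([[np.cos(w),np.sin(w)],[-np.sin(w),np.cos(w)]])@q)
```

```text
[[ 715. -169.   60.]
 [ 699. -292.   60.]
 [ 396. -249.   60.]
 [ 411. -130.   60.]]
124.0 305.0 120.0 306.0 [ 555.12354515 -209.88551741   60.        ] [-7.62413368 -7.37240041]
bolt [ 523.5 -178.    89.8] [0.1 0.1] top@94+ [ 523.4 -176.9   98. ] side@94 [ 522.  -178.6   94. ]
  case [-35.56646361  27.38694986]
  case [-35.44579412  27.54294893]
keep [ 589.6 -231.3   87. ] [0.5 0.5] top@94+ [ 588.9 -229.6   98. ] side@94 [ 586.2 -231.2   94. ]
  case [ 37.05245926 -16.68039553]
  case [ 36.97881532 -16.84302675]
```

Knob positions fit the case frame: bolt (-35.5,27.5), keeper (37,-17), case yaw about -7.5°. First I'll pull in toward the base, away from the oven.

```bash
python3 -m jog '{"angular":[[0,0,0],[0,0,0],[0,0,0],[0,0,0],[0,0,0]],"travel":[[0,-5,0],[0,-10,0],[0,-15,0],[0,-20,0],[0,-22.5,0]],"fingers":[0,0,0,0,0]}'
cat >> h.py <<'E'
from scipy.spatial.transform import Rotation as Ro
def delta(t,yaw=None):
    s=read_state(); R=Ro.from_euler('xyz',s['tool_rot'])
    print('pos',s['eef_pos'].round(1),'yaw',np.degrees(s['tool_rot'][2]).round(1),'w',s['width'].round(1),'t',s['clock'],'F',s['force'].round(1))
    print('travel cm',(R.inv().apply(np.asarray(t)-s['eef_pos'])/10).round(2))
    if yaw is not None: print('ang',np.degrees((R.inv()*Ro.from_euler('xyz',[np.pi,0,np.radians(yaw)])).as_rotvec()).round(2))
E
python3 -c "
from h import *
for p in([300,310,230],[410,120,220],[420,60,220]): delta(p,172.5)"
```

```text
clock: 0.72
eef_pos: [188.4, 377.4, 231.1]
tool_rot: [-3.139, 0.0, 2.679]
force: [0.5, 0.4, -0.1]
width: 85.2Traceback (most recent call last):
  File "<string>", line 3, in <module>
    for p in([300,310,230],[410,120,220],[420,60,220]): delta(p,172.5)
                                                        ~~~~~^^^^^^^^^
  File "h.py", line 18, in delta
    print('pos',s['eef_pos'].round(1),'yaw',np.degrees(s['tool_rot'][2]).round(1),'w',s['width'].round(1),'t',s['clock'],'F',s['force'].round(1))
                                                                                      ^^^^^^^^^^^^^^^^
AttributeError: 'float' object has no attribute 'round'
```

```bash
sed -i "s/s\['width'\].round(1)/round(s['width'],1)/" h.py; python3 -c "
from h import *
for p in([242,350,230],[290,312,230],[335,265,230],[370,215,230],[398,160,230]): delta(p,172.5)"
```

```text
pos [188.4 377.4 231.1] yaw 153.5 w 85.2 t 0.725 F [ 0.5  0.4 -0.1]
travel cm [-6.02 -0.05  0.11]
ang [ -0.14  -0.02 -19.02]
pos [188.4 377.4 231.1] yaw 153.5 w 85.2 t 0.725 F [ 0.5  0.4 -0.1]
travel cm [-12.01  -1.31   0.11]
ang [ -0.14  -0.02 -19.02]
pos [188.4 377.4 231.1] yaw 153.5 w 85.2 t 0.725 F [ 0.5  0.4 -0.1]
travel cm [-18.14  -3.51   0.12]
ang [ -0.14  -0.02 -19.02]
pos [188.4 377.4 231.1] yaw 153.5 w 85.2 t 0.725 F [ 0.5  0.4 -0.1]
travel cm [-23.5   -6.42   0.12]
ang [ -0.14  -0.02 -19.02]
pos [188.4 377.4 231.1] yaw 153.5 w 85.2 t 0.725 F [ 0.5  0.4 -0.1]
travel cm [-28.46 -10.09   0.13]
ang [ -0.14  -0.02 -19.02]
```

```bash
python3 -m jog '{"angular":[[0,0,-4],[0,0,-8],[0,0,-12],[0,0,-16],[0,0,-19]],"travel":[[-6,0,0],[-12,-1.3,0],[-18,-3.5,0],[-23.5,-6.4,0],[-28.5,-10,0]],"fingers":[0,0,0,0,0]}'; python3 -c "
from h import *
for p in([415,100,220],[425,40,220],[425,-20,220],[430,-80,220],[450,-135,220]): delta(p,172.5)"
```

```text
clock: 1.35
eef_pos: [401.4, 162.2, 231.2]
tool_rot: [3.141, 0.001, 3.012]
force: [0.7, 0.2, 0.5]
width: 85.4
pos [401.4 162.2 231.2] yaw 172.6 w 85.4 t 1.35 F [0.7 0.2 0.5]
travel cm [-2.15 -5.99  1.12]
ang [0.03 0.03 0.09]
pos [401.4 162.2 231.2] yaw 172.6 w 85.4 t 1.35 F [0.7 0.2 0.5]
travel cm [ -3.91 -11.81   1.12]
ang [0.03 0.03 0.09]
pos [401.4 162.2 231.2] yaw 172.6 w 85.4 t 1.35 F [0.7 0.2 0.5]
travel cm [ -4.69 -17.76   1.12]
ang [0.03 0.03 0.09]
pos [401.4 162.2 231.2] yaw 172.6 w 85.4 t 1.35 F [0.7 0.2 0.5]
travel cm [ -5.96 -23.65   1.12]
ang [0.03 0.03 0.09]
pos [401.4 162.2 231.2] yaw 172.6 w 85.4 t 1.35 F [0.7 0.2 0.5]
travel cm [ -8.65 -28.84   1.12]
ang [0.03 0.03 0.09]
```

```bash
python3 -m jog '{"angular":[[0,0,0],[0,0,0],[0,0,0],[0,0,0],[0,0,0]],"travel":[[-2,-6,0.5],[-4,-12,1],[-4.7,-17.8,1],[-6,-23.6,1],[-8.6,-28.8,1]],"fingers":[0,0.2,0.4,0.6,0.6]}'; python3 -c "
from h import *
delta([588.5,-231,180],172.5)"
```

```text
clock: 1.98
eef_pos: [446.6, -135.0, 221.2]
tool_rot: [3.141, -0.001, 3.01]
force: [1.3, 1.4, 0.2]
width: 33.9
pos [ 446.6 -135.   221.2] yaw 172.4 w 33.9 t 1.975 F [1.3 1.4 0.2]
travel cm [-15.33  -7.65   4.1 ]
ang [ 0.02 -0.06 -0.07]
```

```bash
python3 -m jog '{"angular":[[0,0,0],[0,0,0],[0,0,0],[0,0,0],[0,0,0]],"travel":[[-5.1,-2.5,1.3],[-10.2,-5,2.6],[-15.3,-7.6,4],[-15.3,-7.6,4],[-15.3,-7.6,4]],"fingers":[0.6,0.6,0.6,0.6,0.6]}'
python3 - <<'E'
from h import *
delta([588.5,-231,83],172.5)
M=camera_model('wrist'); im=get_image('wrist')[:,:,::-1].copy()
for p in([588.5,-231,94],[588.5,-231,108],[522.5,-178,108]):
    u=proj('wrist',p,M); print(u.round(1)); cv2.drawMarker(im,tuple(int(x) for x in u),(0,0,255),0,12)
cv2.imwrite('pics/w1.png',im)
E
```

```text
clock: 2.6
eef_pos: [588.3, -227.8, 180.4]
tool_rot: [3.141, -0.002, 3.01]
force: [-0.5, 0.4, -0.1]
width: 34.1
pos [ 588.3 -227.8  180.4] yaw 172.5 w 34.1 t 2.6 F [-0.5  0.4 -0.1]
travel cm [-0.09 -0.32  9.74]
ang [ 0.05 -0.14 -0.02]
[253.1 198. ]
[252.8 204. ]
[323.6  92.6]
```

View pics/w1.png

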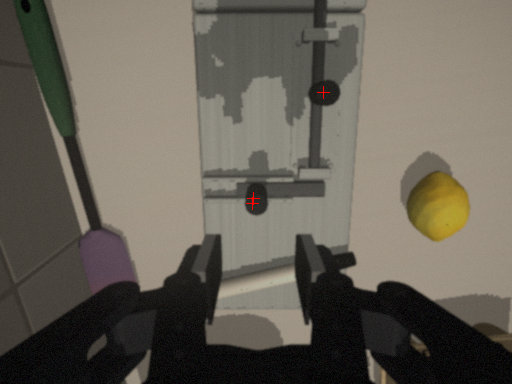

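The wrist view shows the keeper knob at about (256,203), right on its projected mark, and the bolt knob on its mark at (324,92). I'll go down and straddle the keeper knob.

```bash
python3 -m jog '{"angular":[[0,0,0],[0,0,0],[0,0,0],[0,0,0],[0,0,0]],"travel":[[0,-0.2,3],[0,-0.2,6],[0,-0.2,8.5],[0,-0.2,10],[0,-0.2,10]],"fingers":[0.6,0.6,0.6,0.6,0.6]}'; python3 -c "
from h import *
delta([588.5,-231,80],172.5)"
```

```text
clock: 3.28
eef_pos: [588.3, -229.6, 81.1]
tool_rot: [3.141, -0.001, 3.011]
force: [0.1, -0.4, 0.0]
width: 33.7
pos [ 588.3 -229.6   81.1] yaw 172.5 w 33.7 t 3.275 F [ 0.1 -0.4  0. ]
travel cm [-0.04 -0.13  0.11]
ang [ 0.03 -0.08  0.01]
```

```bash
python3 -m jog '{"angular":[[0,0,0],[0,0,0],[0,0,0],[0,0,0],[0,0,0]],"travel":[[0,-1,0],[0,-2,0],[0,-3,0],[0,-4,0],[0,-4,0]],"fingers":[0.6,0.6,0.6,0.6,0.6]}'
```

```text
clock: 3.9
eef_pos: [583.8, -271.0, 81.5]
tool_rot: [-3.141, 0.0, 3.009]
force: [0.5, 2.1, 0.0]
width: 34.3
```

```bash
python3 -m jog '{"angular":[[0,0,0],[0,0,0],[0,0,0],[0,0,0],[0,0,0]],"travel":[[0,-0.2,0],[0,-0.4,0],[0,-0.4,0],[0,0.5,0],[0,0.5,0]],"fingers":[0.6,0.6,0.6,0.6,0.6]}'
python3 - <<'E'
from h import *
delta([583,-268,180],172.5)
cv2.imwrite('pics/w2.png',get_image('wrist')[:,:,::-1])
cv2.imwrite('pics/s2.png',cv2.resize(get_image('side')[160:310,240:400],None,fx=4,fy=4,interpolation=2)[:,:,::-1])
E
```

```text
clock: 4.53
eef_pos: [584.2, -265.0, 81.0]
tool_rot: [-3.141, -0.001, 3.011]
force: [0.6, -0.0, -0.1]
width: 34.4
pos [ 584.2 -265.    81. ] yaw 172.5 w 34.4 t 4.525 F [ 0.6 -0.  -0.1]
travel cm [ 0.08 -0.32 -9.9 ]
ang [-0.04 -0.04  0.03]
```

View pics/w2.png

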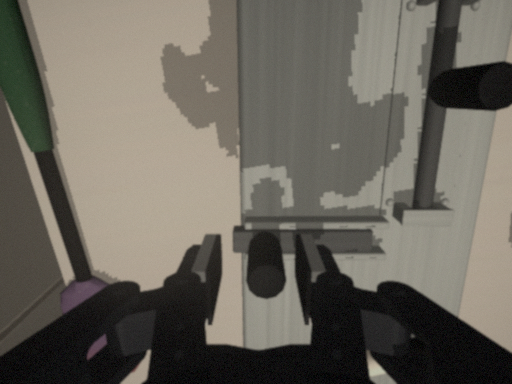

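The wrist view shows the keeper knob between the fingers, with the bar's left end (col 372) clear of the bolt (cols 415-440). Next I'll rise and go behind the bolt knob with shut fingers.

```bash
python3 -c "
from h import *
w=np.radians(-7.5); R=np.array([[np.cos(w),-np.sin(w)],[np.sin(w),np.cos(w)]])
delta([*(R@[-64,28]+[555.1,-209.9]),82],172.5)
delta([*(R@[-64,28]+[555.1,-209.9]),150],172.5)"
```

```text
pos [ 584.1 -265.9   81.1] yaw 172.5 w 34.0 t 4.625 F [-0.7  0.3  0.1]
travel cm [10.01  7.97 -0.09]
ang [-0.07 -0.03 -0.03]
pos [ 584.1 -265.9   81.1] yaw 172.5 w 34.0 t 4.625 F [-0.7  0.3  0.1]
travel cm [10.01  7.96 -6.89]
ang [-0.07 -0.03 -0.03]
```

```bash
python3 -m jog '{"angular":[[0,0,0],[0,0,0],[0,0,0],[0,0,0],[0,0,0]],"travel":[[0,0,-5],[0,0,-9],[4.5,3.5,-9],[9,7,-9],[10,8,-9]],"fingers":[0.6,0.6,1,1,1]}'
python3 - <<'E'
from h import *
w=np.radians(-7.5); R=np.array([[np.cos(w),-np.sin(w)],[np.sin(w),np.cos(w)]])
delta([*(R@[-64,28]+[555.1,-209.9]),82],172.5)
M=camera_model('wrist'); im=get_image('wrist')[:,:,::-1].copy()
for c in((-35,28),(38,-50)):
    u=proj('wrist',[*(R@c+[555.1,-209.9]),108],M); print(u.round(1)); cv2.drawMarker(im,tuple(int(x) for x in u),(0,0,255),0,12)
cv2.imwrite('pics/w3.png',im)
t=get_image('top')[120:270,280:365,::-1]; cv2.imwrite('pics/t3.png',cv2.resize(t,None,fx=4,fy=4,interpolation=2))
E
```

```text
clock: 5.25
eef_pos: [492.5, -170.6, 171.3]
tool_rot: [3.141, -0.003, 3.012]
force: [1.2, 0.0, -0.2]
width: 0.3
pos [ 492.5 -170.6  171.3] yaw 172.6 w 0.3 t 5.25 F [ 1.2  0.  -0.2]
travel cm [-0.35 -0.29  8.93]
ang [ 0.05 -0.19  0.06]
[253.3 252.6]
[147.3 343.1]
```

View pics/w3.png

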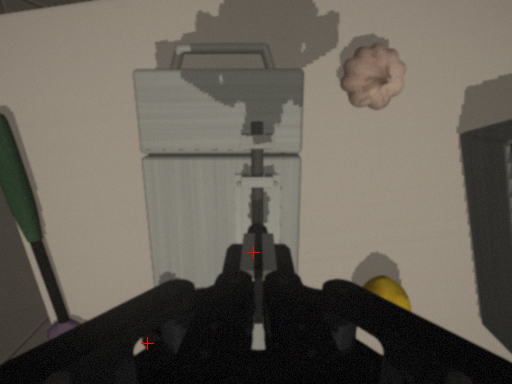

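The wrist view shows the bolt bar at col 258, in line with the shut fingers, with the staple at about (258,180). The fingers hide the knob. I'll descend behind it.

```bash
python3 -m jog '{"angular":[[0,0,0],[0,0,0],[0,0,0],[0,0,0],[0,0,0]],"travel":[[0.4,-0.1,3],[0.4,-0.1,6],[0.4,-0.1,8],[0.4,-0.1,9],[0.4,-0.1,9]],"fingers":[1,1,1,1,1]}'
python3 - <<'E'
from h import *
delta([492,-173,82],172.5)
a=cv2.resize(get_image('side')[165:305,245:385],None,fx=4,fy=4,interpolation=2)[:,:,::-1]
cv2.imwrite('pics/s4.png',a)
E
```

```text
clock: 5.98
eef_pos: [492.1, -174.1, 80.8]
tool_rot: [-3.141, -0.0, 3.01]
force: [-0.6, -0.2, 0.1]
width: 0.1
pos [ 492.1 -174.1   80.8] yaw 172.4 w 0.1 t 5.975 F [-0.6 -0.2  0.1]
travel cm [ 0.03  0.1  -0.12]
ang [-0.03 -0.02 -0.07]
```

View pics/s4.png

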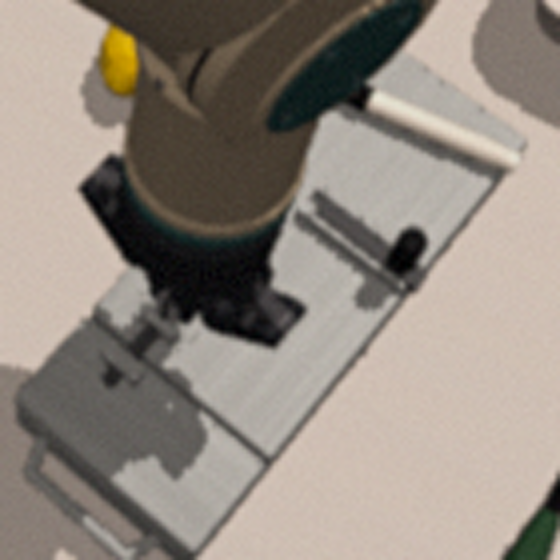

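The side view shows the keeper knob at its right stop, around (405,250) in the crop, with no contact force. I'll push the bolt now.

```bash
python3 -m jog '{"angular":[[0,0,0],[0,0,0],[0,0,0],[0,0,0],[0,0,0]],"travel":[[-1,0,0],[-2,0,0],[-3,0,0],[-4,0,0],[-4.5,0,0]],"fingers":[1,1,1,1,1]}'; python3 -m jog '{"angular":[[0,0,0]],"travel":[[0,0,0]],"fingers":[1]}'
```

```text
clock: 6.65
eef_pos: [537.3, -179.1, 81.3]
tool_rot: [-3.142, 0.001, 3.011]
force: [-1.0, 0.1, 1.6]
width: 0.1
clock: 6.78
eef_pos: [537.3, -179.0, 81.3]
tool_rot: [3.142, 0.001, 3.011]
force: [0.9, -0.2, -0.4]
width: 0.0
```

```bash
python3 -m jog '{"angular":[[0,0,0],[0,0,0],[0,0,0],[0,0,0]],"travel":[[-0.2,0,0],[-0.4,0,0],[-0.6,0,0],[-0.6,0,0]],"fingers":[1,1,1,1]}';  python3 -m jog '{"angular":[[0,0,0],[0,0,0]],"travel":[[-0.2,0,0],[-0.2,0,0]],"fingers":[1,1]}'
```

```text
clock: 7.28
eef_pos: [542.4, -179.7, 81.2]
tool_rot: [3.141, 0.0, 3.01]
force: [-0.1, 0.6, 1.3]
width: 0.1
clock: 7.52
eef_pos: [542.9, -179.7, 81.1]
tool_rot: [3.141, -0.003, 3.01]
force: [-5.1, 1.7, 3.5]
width: -0.2
```

The push force rose to 5 N and the motion lagged, which suggests the stop. I'll back off, rise clear and look.

```bash
python3 -m jog '{"angular":[[0,0,0],[0,0,0],[0,0,0],[0,0,0],[0,0,0]],"travel":[[1.5,0,0],[2,0,-3],[3,0,-8],[8,0,-12],[13,0,-12]],"fingers":[1,1,1,1,1]}'; python3 -m jog '{"angular":[[0,0,0],[0,0,0],[0,0,0]],"travel":[[0,5,0],[0,10,0],[0,14,0]],"fingers":[1,1,1]}'
python3 - <<'E'
from h import *
w=np.radians(-7.5); R=np.array([[np.cos(w),-np.sin(w)],[np.sin(w),np.cos(w)]])
delta([492,-173,82],172.5); ims=[]
for n,(r,c) in(('top',(120,280)),('side',(165,245))):
    im=get_image(n)[:,:,::-1].copy()
    a=cv2.resize(im[r:r+150,c:c+100],None,fx=4,fy=4,interpolation=2)
    for p in((5,28),(38,-50)):
        u=(proj(n,[*(R@p+[555.1,-209.9]),94])-[c,r]+.4)*4; cv2.drawMarker(a,tuple(int(x) for x in u),(0,0,255),0,14)
    ims.append(a)
cv2.imwrite('pics/f5.png',np.hstack(ims))
E
```

```text
clock: 8.15
eef_pos: [417.9, -164.2, 204.1]
tool_rot: [-3.14, 0.01, 3.011]
force: [-0.3, -0.2, -0.8]
width: 0.2
clock: 8.52
eef_pos: [435.5, -22.5, 202.0]
tool_rot: [3.141, 0.004, 3.011]
force: [0.9, -0.6, -0.2]
width: 0.0
pos [435.5 -22.5 202. ] yaw 172.5 w 0.0 t 8.525 F [ 0.9 -0.6 -0.2]
travel cm [ -7.51 -14.2   12.01]
ang [0.05 0.24 0.02]
```

View pics/f5.png

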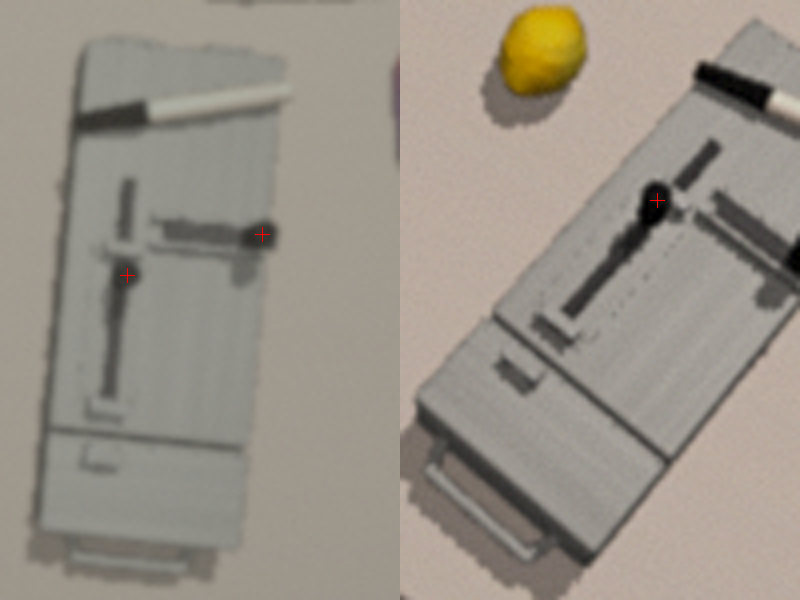

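In both views the knobs sit on their open-stop marks: bolt at (127,273) and keeper at (264,235) in the top crop. The bolt is out of the staple and the arm is clear.

```bash
python3 -c "
from cell import *
print(finish_job())"
```

```text
the job is handed in; nothing more can be done
None
```

The knife case is unlocked, and I handed the job in at about 8.6 s of the 38 s allowed; the hand-in gives no verdict.

I straddled the keeper knob with half-open fingers and slid it right to its stop. With shut fingers I then pushed the bolt knob away from the robot until it stopped, with about 5 N on the wrist. Then I backed off and moved the arm clear.

**Last checks:**
- **Knobs:** the last top view shows both knobs within a few mm of their open-stop marks. The side view agrees for the bolt; the keeper knob was cut off at that crop's edge.
- **Bolt:** its end is out of the staple in both views.
- **Arm:** it stands at about (435, -22, 202) with roughly 1 N on the wrist, which is noise level.
- **Shorter, taller box:** the arm stayed above and in front of it and felt no contact, but I did not measure its keeper again at the end.

No check failed or disagreed.

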